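Line up the spice dredgers by height

TASK

Stand the four steel spice dredgers upright on the four round mats, one in the middle of each mat, so that the row steps down in height from the glass shaker: the tallest on the mat next to the shaker, the shortest on the mat farthest from it. Leave the shaker, the garlic and the mushrooms where they are, and let go of everything at the end.

Things in the scene. Friction and masses are not known exactly. Their poses are not given: they have to be found in the camera images.
- dredger_a_mid (a point): the smallest of four plain steel spice dredgers (upright round tins with a flat-topped lid and small sprinkling holes), 38 mm in diameter and 45 mm tall overall; this point is on its axis half-way up (22.5 mm above its underside), z axis up. The dredgers stand loose on the table between the robot and the stand, in any order, in a rough row along y; brown mushrooms (about 40 mm wide, 20 mm high) lie in the gaps between them, at least 20 mm clear to the left and right
- dredger_b_mid (a point): the second smallest of four plain steel spice dredgers (upright round tins with a flat-topped lid and small sprinkling holes), 45 mm in diameter and 60 mm tall overall; this point is on its axis half-way up (30 mm above its underside), z axis up. The dredgers stand loose on the table between the robot and the stand, in any order, in a rough row along y; brown mushrooms (about 40 mm wide, 20 mm high) lie in the gaps between them, at least 20 mm clear to the left and right
- dredger_c_mid (a point): the second largest of four plain steel spice dredgers (upright round tins with a flat-topped lid and small sprinkling holes), 52 mm in diameter and 75 mm tall overall; this point is on its axis half-way up (37.5 mm above its underside), z axis up. The dredgers stand loose on the table between the robot and the stand, in any order, in a rough row along y; brown mushrooms (about 40 mm wide, 20 mm high) lie in the gaps between them, at least 20 mm clear to the left and right
- dredger_d_mid (a point): the largest of four plain steel spice dredgers (upright round tins with a flat-topped lid and small sprinkling holes), 59 mm in diameter and 90 mm tall overall; this point is on its axis half-way up (45 mm above its underside), z axis up. The dredgers stand loose on the table between the robot and the stand, in any order, in a rough row along y; brown mushrooms (about 40 mm wide, 20 mm high) lie in the gaps between them, at least 20 mm clear to the left and right
- mat_1: one of four equal black round rubber mats, 66 mm in diameter, fixed in a straight row 75 mm apart on a low steel stand (320 mm long, 110 mm deep, its top 12 mm above the table, with a lip 8 mm high along its far edge, 50 mm from the row). mat_1 to mat_4 follow one another along the row, mat_1 at the robot's left; origin: centre of the mat's underside; the mat's top lies 2 mm above it, 14 mm above the table; x axis across the row, y axis along the row from mat_4 towards mat_1
- mat_2: one of four equal black round rubber mats, 66 mm in diameter, fixed in a straight row 75 mm apart on a low steel stand (320 mm long, 110 mm deep, its top 12 mm above the table, with a lip 8 mm high along its far edge, 50 mm from the row). mat_1 to mat_4 follow one another along the row, mat_1 at the robot's left; origin: centre of the mat's underside; the mat's top lies 2 mm above it, 14 mm above the table; x axis across the row, y axis along the row from mat_4 towards mat_1
- mat_3: one of four equal black round rubber mats, 66 mm in diameter, fixed in a straight row 75 mm apart on a low steel stand (320 mm long, 110 mm deep, its top 12 mm above the table, with a lip 8 mm high along its far edge, 50 mm from the row). mat_1 to mat_4 follow one another along the row, mat_1 at the robot's left; origin: centre of the mat's underside; the mat's top lies 2 mm above it, 14 mm above the table; x axis across the row, y axis along the row from mat_4 towards mat_1
- mat_4: one of four equal black round rubber mats, 66 mm in diameter, fixed in a straight row 75 mm apart on a low steel stand (320 mm long, 110 mm deep, its top 12 mm above the table, with a lip 8 mm high along its far edge, 50 mm from the row). mat_1 to mat_4 follow one another along the row, mat_1 at the robot's left; origin: centre of the mat's underside; the mat's top lies 2 mm above it, 14 mm above the table; x axis across the row, y axis along the row from mat_4 towards mat_1
- shaker: glass shaker with white perforated cap, 62 mm in diameter, 127 mm tall, standing loose on the table just beyond one end of the stand, in line with the row, its axis 95 mm from the nearest mat's centre (a garlic bulb, 56 mm, stands in the same way beyond the other end); origin: centre of its underside, z axis up
Mind the look-alikes: they are no part of the job. What is shaped like the part that bears dredger_b_mid but green is not meant.

How it is judged (in metres and radians):
At the end, for the whole second after the job is handed in: All four dredgers stand upright (within 0.1 rad) at rest on the mats, each axis within 13 mm of its mat's centre and its height within 5 mm of standing on the mat, in order of height: tallest on the mat next to the shaker, shortest on the mat farthest from it (((horizontal distance between shaker and mat_1 below 0.14 m and horizontal distance between dredger_d_mid and mat_1 below 0.013 m and height (world z) of dredger_d_mid between 0.054 and 0.064 m and angle between each of dredger_d_mid, dredger_c_mid, dredger_b_mid, dredger_a_mid's own z axis and vertical below 0.1 rad and linear speed of each of dredger_d, dredger_c, dredger_b, dredger_a below 0.02 m/s and horizontal distance between dredger_c_mid and mat_2 below 0.013 m and height (world z) of dredger_c_mid between 0.0465 and 0.0565 m and horizontal distance between dredger_b_mid and mat_3 below 0.013 m and height (world z) of dredger_b_mid between 0.039 and 0.049 m and horizontal distance between dredger_a_mid and mat_4 below 0.013 m and height (world z) of dredger_a_mid between 0.0315 and 0.0415 m) or (horizontal distance between shaker and mat_4 below 0.14 m and horizontal distance between dredger_d_mid and mat_4 below 0.013 m and height (world z) of dredger_d_mid between 0.054 and 0.064 m and angle between each of dredger_d_mid, dredger_c_mid, dredger_b_mid, dredger_a_mid's own z axis and vertical below 0.1 rad and linear speed of each of dredger_d, dredger_c, dredger_b, dredger_a below 0.02 m/s and horizontal distance between dredger_c_mid and mat_3 below 0.013 m and height (world z) of dredger_c_mid between 0.0465 and 0.0565 m and horizontal distance between dredger_b_mid and mat_2 below 0.013 m and height (world z) of dredger_b_mid between 0.039 and 0.049 m and horizontal distance between dredger_a_mid and mat_1 below 0.013 m and height (world z) of dredger_a_mid between 0.0315 and 0.0415 m))); the robot touches nothing.
It fails at once if the shaker or the garlic was moved by more than 25 mm (distance of any of shaker, garlic from where it was at the start of the episode above 0.025 m).
It fails at once if a mushroom was moved by more than 30 mm (distance of any of mush_1, mush_2, mush_3 from where it was at the start of the episode above 0.03 m).
It also fails if it takes over 109 s, if anything falls off the work surface, if the arm or the gripper's body presses on something with over 40 N, if the wrist force passes 120 N, or if a joint passes its speed limit or range.

ROBOT

A 6-joint arm with a two-finger parallel gripper is mounted at the origin on a cart in front of the work surface, level with it; the furniture and walls round the work are solid. World frame = base frame: x ahead of the robot, y to its left, z up, the work surface at z = 0. Lengths are in mm, angles in degrees, forces in N, time in s.
With the tool pointing down it reaches from about 300 to 850 mm from the base axis. Payload 4.2 kg.
Tool frame: the origin (TCP) lies midway between the tips of the shut fingers; the grasp point (between the pads) lies 19 mm behind it (env.tcp_to_grasp is the distance from the TCP to the grasp point, in mm); z points along the fingers, x is the direction in which the jaws open and shut, and the axes are right-handed (so a half turn about z gives the same grasp; the last joint's range is limited). The gripper opens to 91 mm and grips with 3 to 60 N. Pads are 32 mm wide; open, the fingers measure 118 mm over their backs; the gripper's body (76 mm by 178 mm) begins 60 mm behind the grasp point.
Start: joints at [65.718, 18.312, 89.639, -0, 72.044, -1.146], TCP at [225.93, 528.771, 213.976] pointing down, gripper open.
Joint ranges: [-177.97, 177.97], [-48.28, 115.42], [12.27, 149.76], [-77.06, 257.06], [2.81, 150.46], [-146.56, 146.56]. Speed limits (degrees/s): [147.25, 147.25, 180, 180, 180, 180].

INTERFACE

Orientations are given as [roll, pitch, yaw] about the fixed x, y, z axes, in that order (R = Rz(yaw) Ry(pitch) Rx(roll)).
In Python, from workcell import env gives the robot as it stands.
- The arm moves only by the tool drive_tool, never from a script. Its argument "motion" is a list of rows, each a list of 2 entries, a list of its own where there are three numbers: the shift along the world's x, y, z in m, then the turn, a rotation vector about the world's x, y, z in rad. In form: [[[dx, dy, dz], [wx, wy, wz]], ...]. A call has exactly 10 rows; each row shifts and turns the commanded pose from where the row before left it; what a row does not reach is not made up. A row lasts 1/12 s, in which the tool goes at most 41.7 mm and 7.16 degrees, less where a joint would pass 70% of its speed; a pose out of reach is approached as far as the arm can. A call is refused whole if a number of a shift passes 0.0417 or a number of a turn 0.125, either way. A call with a gripper value outside its range is refused whole. "claw" is the opening, from 0 (shut) to 1 (fully open), set as the call begins (left out, the last holds). The fingers move at their own pace and stop on an object; "force" is the grip in N (left out, the last holds). Time passes only in rows, so rows that do not move let the fingers close, or fill a call up. It gives the time, the measured TCP pose, the force and the opening at its end, in the units of the state.
- env.state(): the state, without advancing time (a new reading comes with each control period).
- env.grab_frame(name): name is "scene" or "top" or "wrist"; returns the picture (480x640x3 uint8, red, green, blue); there is no depth.
- env.camera_params(name): a dict with "fov_y" (degrees; the focal length in pixels is half the picture's height over the tangent of half this angle, whatever the lens; pixels are square), "cx", "cy" (the principal point, pixels), "k1" (the pictures are not rectified: a ray, as slopes to the right and down, at radius r is drawn at 1 + k1 r^2 times it, then the intrinsics apply), "pose" (4x4, takes a point from camera to world coordinates). Camera axes: x right, y down, z forward; pixel columns grow to the right and rows downward; lengths in mm; the calibration is good to about 2 mm. A picture is of the moment at which its call begins: read the wrist's pose just before it. camera_params takes no time and is no camera call; for the wrist camera it gives the pose at the moment of the call.
- env.job_done(): hands the job in, once; it reports no verdict.
The state is a dict: "time_s": time; "qpos": joint angles; "qvel": joint speeds; "effort": joint torques, N m; "ee_pos": TCP position; "ee_rot": TCP orientation; "force": force on the tool from outside, world axes, zero at the start; "torque": the same for the moment, N m; "gripper_width": finger opening in mm.
Only numpy, scipy, OpenCV 4.12 (cv2) and the standard library are available. Lean on these libraries where they do the work, as an engineer would, in place of code of your own. Each camera call takes 0.05 s, during which the arm holds its last target.

## Working session

There is one attempt and no reset: what is moved stays moved. The work goes in short steps, Python scripts to look and compute and a tool call to move; the robot and the scene stay as the last step left them, time stands still between calls to the robot, and variables do not carry over. Pictures are saved under pics/ and viewed, and the job is handed in when it is done.

Besides the shell and the picture viewer there is one more tool, called after "Request:" as name([rows], argument=value, ...), one row to a line, values as JSON. drive_tool: Moves the arm, as the interface text tells. Its arguments: {"type":"object","properties":{"motion":{"type":"array","items":{"type":"array"}},"claw":{"type":"number"},"force":{"type":"number"}},"required":["motion"]}

```bash
ls; mkdir -p pics; python3 - <<'E'
from workcell import env
import cv2
s=env.state();print(s)
for n in("scene","top","wrist"):
    p=env.camera_params(n);print(n,p)
    cv2.imwrite(f"pics/{n}0.png",env.grab_frame(n)[:,:,::-1])
E
```

```text
pics
{'time_s': 0.0, 'qpos': array([ 6.57170480e+01,  1.83515343e+01,  8.97064426e+01, -2.94705826e-05,
        7.20434255e+01, -1.14448910e+00]), 'qvel': array([-0.083094  , -0.03800126,  0.04384583,  0.07985369, -0.06113824,
        0.03932626]), 'effort': array([-3.88665849e-04, -4.12468207e+01, -2.31980646e+01,  7.25367316e-02,
        4.58641886e-02, -1.38056494e-04]), 'ee_pos': array([225.7276434 , 528.29177809, 213.12110309]), 'ee_rot': array([-1.79998003e+02,  1.01382676e-01,  6.68615480e+01]), 'force': array([-0.52676479, -0.82054803,  0.40159194]), 'torque': array([ 0.04565304,  0.00859359, -0.02076445]), 'gripper_width': 90.99992831065896}
scene {'fov_y': 43.55210550620743, 'cx': 313.7081246354715, 'cy': 239.55356613477718, 'k1': 0.04276846334644931, 'pose': array([[ 8.97578339e-01, -2.23423723e-01,  3.80046005e-01,
         2.93275750e+01],
       [-4.40299997e-01, -4.11073759e-01,  7.98219442e-01,
        -1.00357289e+03],
       [-2.21142198e-02, -8.83798736e-01, -4.67344366e-01,
         6.53421549e+02],
       [ 0.00000000e+00,  0.00000000e+00,  0.00000000e+00,
      
[... 246 characters left out ...]
e-01, -2.24196582e-02,  9.62721335e-04,
        -4.62616337e+00],
       [ 1.37906807e-04, -4.90388889e-02, -9.98796860e-01,
         1.28603789e+03],
       [ 0.00000000e+00,  0.00000000e+00,  0.00000000e+00,
         1.00000000e+00]])}
wrist {'fov_y': 64.94929945023573, 'cx': 321.93248492650434, 'cy': 237.361398313589, 'k1': 0.023256548439021373, 'pose': array([[ 3.92568621e-01,  8.81380064e-01,  2.62790906e-01,
         1.52289836e+02],
       [ 9.19722135e-01, -3.75880756e-01, -1.13246861e-01,
         5.61088878e+02],
       [-1.03548119e-03,  2.86151778e-01, -9.58183744e-01,
         3.83985062e+02],
       [ 0.00000000e+00,  0.00000000e+00,  0.00000000e+00,
         1.00000000e+00]])}
```

View pics/scene0.png

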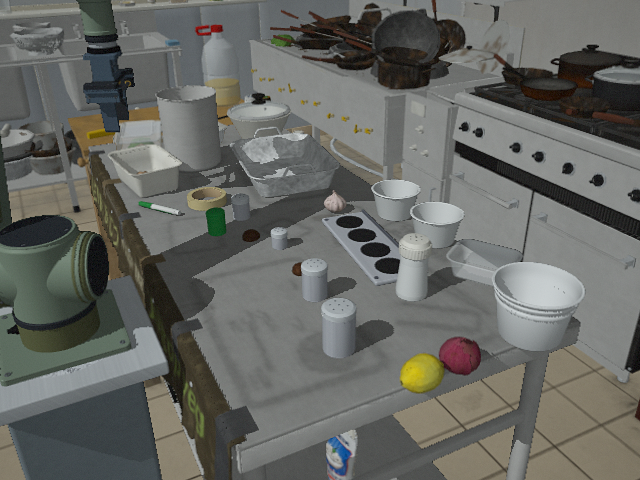

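View pics/top0.png

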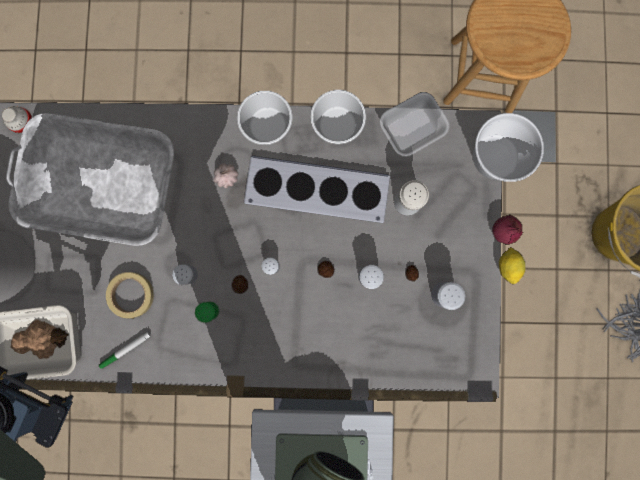

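View pics/wrist0.png

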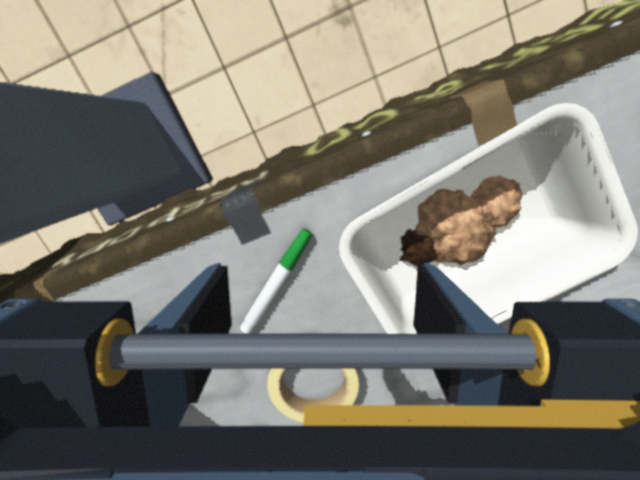

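```bash
cat > h.py <<'E'
import numpy as np, cv2
from workcell import env
def K(p):
    f=240/np.tan(np.radians(p["fov_y"])/2); return f
def ray(p,u,v):
    f=K(p); d=np.array([(u-p["cx"])/f,(v-p["cy"])/f]); r=d.copy()
    for _ in range(20): r=d/(1+p["k1"]*(r@r))
    T=p["pose"]; w=T[:3,:3]@np.array([r[0],r[1],1]); return T[:3,3],w/np.linalg.norm(w)
def onz(p,u,v,z):
    o,w=ray(p,u,v); return o+w*(z-o[2])/w[2]
def proj(p,X):
    T=p["pose"]; c=T[:3,:3].T@(np.asarray(X,float)-T[:3,3]); r=c[:2]/c[2]; r=r*(1+p["k1"]*(r@r))
    return r*K(p)+[p["cx"],p["cy"]]
def tri(r1,r2):
    (a,u),(b,v)=r1,r2; A=np.stack([u,-v],1); t=np.linalg.lstsq(A,b-a,rcond=None)[0]
    P,Q=a+t[0]*u,b+t[1]*v; return (P+Q)/2,np.linalg.norm(P-Q)
E
python3 - <<'E'
import cv2
a=cv2.imread("pics/top0.png");b=cv2.imread("pics/scene0.png")
c=cv2.resize(a[150:320,160:480],None,fx=2.5,fy=2.5,interpolation=cv2.INTER_CUBIC);cv2.imwrite("pics/c1.png",c)
c=cv2.resize(b[180:370,180:440],None,fx=3,fy=3,interpolation=cv2.INTER_CUBIC);cv2.imwrite("pics/c2.png",c)
E
```

```text
(no output)
```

View pics/c1.png

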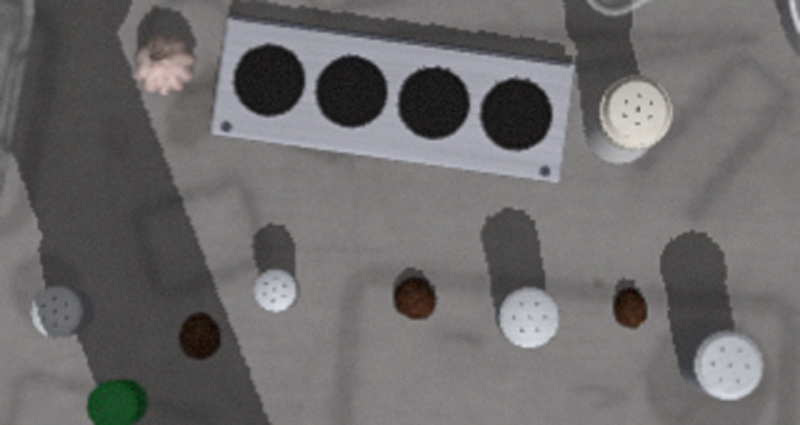

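View pics/c2.png

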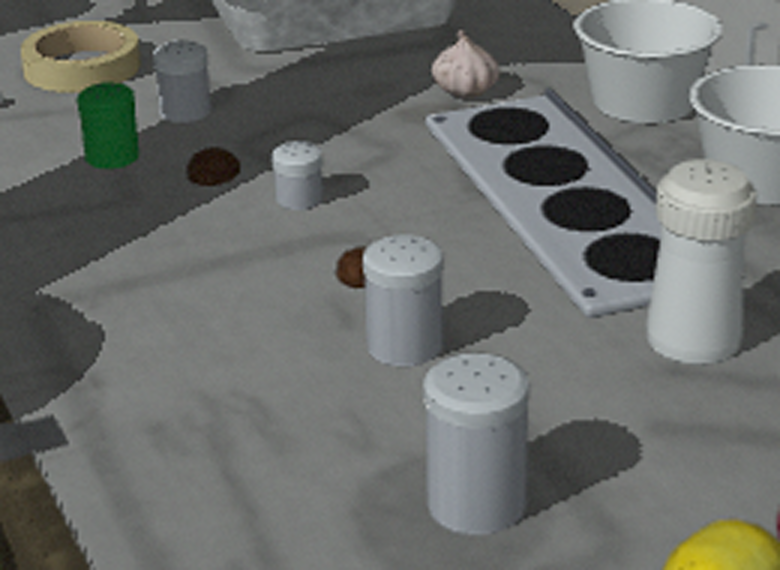

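```bash
python3 - <<'E'
from h import *
a=cv2.imread("pics/top0.png");b=cv2.imread("pics/scene0.png")
tp,sp=env.camera_params("top"),env.camera_params("scene")
g=cv2.cvtColor(a,cv2.COLOR_BGR2GRAY)
print("mats")
m=((g<45)).astype(np.uint8); m[:, :235]=0; m[:,400:]=0;m[:155]=0;m[225:]=0
cs,_=cv2.findContours(m,0,1)
M=[]
for c in cs:
    if cv2.contourArea(c)<300: continue
    (x,y),(w,h),_=cv2.fitEllipse(c); P=onz(tp,x,y,14); M.append(P); print((round(x,1),round(y,1)),P.round(1),round(w+1,1),round(h+1,1))
M=np.array(sorted(M,key=lambda p:-p[1])); print(np.diff(M[:,:2],axis=0), np.linalg.norm(np.diff(M[:,:2],axis=0),axis=1))
print("bright")
m=(g>165).astype(np.uint8);m[:230]=0
cs,_=cv2.findContours(m,0,1)
f=K(tp)
for c in cs:
    if cv2.contourArea(c)<80: continue
    (x,y),r=cv2.minEnclosingCircle(c); e=cv2.fitEllipse(c)
    print((round(x,1),round(y,1)),round(2*r+1,1),np.round(e[0],1),np.round(e[1],1)," dia mm at ~h:",(2*r+1)*1220/f)
# lid circle by edges for b
print(f, [(proj(tp,onz(tp,182,274,60)))])
cv2.imwrite("pics/b1.png",cv2.resize(a[240:330,150:290],None,fx=5.5,fy=5.5,interpolation=cv2.INTER_NEAREST))
cv2.imwrite("pics/b2.png",cv2.resize(b[180:260,195:300],None,fx=7,fy=7,interpolation=cv2.INTER_NEAREST))
E
```

```text
mats
(366.1, 195.3) [640.  -87.1  14. ] 27.3 27.4
(333.1, 190.6) [648.8 -12.7  14. ] 27.4 27.5
(300.2, 186.2) [657.3  61.5  14. ] 27.2 27.6
(267.3, 181.7) [665.8 136.   14. ] 27.3 27.5
[[ -8.53444954 -74.45039616]
 [ -8.51144228 -74.23884569]
 [ -8.74466236 -74.40280663]] [74.93796313 74.72516884 74.91493012]
bright
(257.0, 465.7) 30.2 [255.4 470.8] [10.1 30.2]  dia mm at ~h: 64.70161474827582
(368.0, 447.1) 78.4 [372.1 443.1] [49.  70.1]  dia mm at ~h: 168.17276051185615
(132.5, 346.5) 40.1 [130.5 346.9] [ 3.9 51.7]  dia mm at ~h: 86.01612924117535
(36.5, 341.0) 93.0 [ 40.1 341.7] [67.3 78.5]  dia mm at ~h: 199.42420136335258
(451.0, 297.1) 26.2 [451.3 297.1] [23.7 24.3]  dia mm at ~h: 56.25544982686309
(371.5, 278.0) 23.5 [371.4 277.7] [21.  21.6]  dia mm at ~h: 50.34791859281276
(514.5, 273.0) 21.1 [515.5 272.5] [11.9 19.6]  dia mm at ~h: 45.296756209044474
(269.5, 266.5) 16.8 [270.1 267.5] [12.  15.1]  dia mm at ~h: 36.04768388835757
568.9724137088184 [array([182., 274.])]
```

View pics/b1.png

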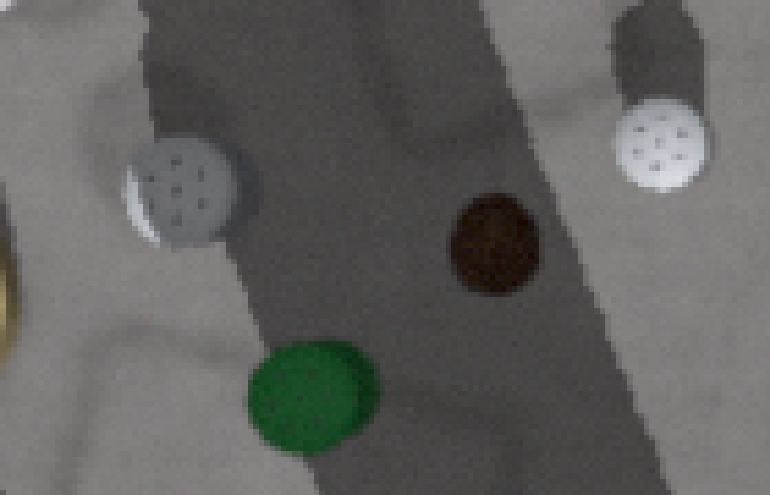

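View pics/b2.png

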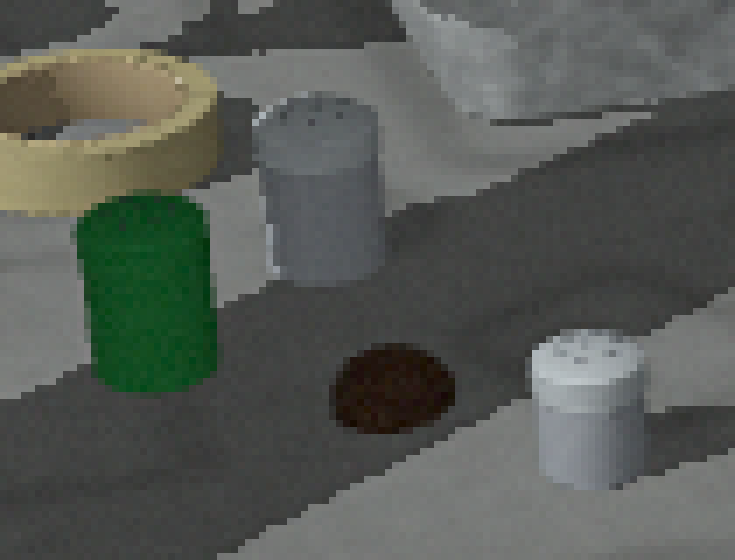

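```bash
python3 - <<'E'
from h import *
tp,sp=env.camera_params("top"),env.camera_params("scene")
for n,t,s,h in [("b",(182.6,274.2),(240.3,195.8),60),("a",(269.9,266),(278.6,230.2),45),("c",(371.4,276.6),(314.2,263.6),75),("d",(451.4,296.2),(338.6,305.5),90)]:
    P,e=tri(ray(tp,*t),ray(sp,*s)); print(n,P.round(1),"gap",round(e,1),"onz top",onz(tp,*t,h).round(1),"onz scene",onz(sp,*s,h).round(1))
print("mush",[onz(tp,*q,10).round(0) for q in [(239.5,284.5),(325.5,268.5),(411.5,272)]],"green",onz(tp,205,312,60).round(0), "shaker",onz(tp,414.5,194.5,127).round(0),"garlic",onz(tp,226,176,28).round(0))
# mats scene check
for q in [(509,125),(546,165),(586,208)]: u,v=q[0]/3+180,q[1]/3+180; print("mat scene",onz(sp,u,v,14).round(1))
for s,t in [((509,125),(267.3,181.7)),((546,165),(300.2,186.2)),((586,208),(333.1,190.6))]: print(tri(ray(tp,*t),ray(sp,s[0]/3+180,s[1]/3+180)))
E
```

```text
b [454.8 308.9  57.9] gap 2.4 onz top [453.7 308.9  60. ] onz scene [454.3 303.7  60. ]
a [476.9 121.7  40.7] gap 2.0 onz top [476.  121.6  45. ] onz scene [474.7 113.4  45. ]
c [458.9 -98.5  71.4] gap 1.9 onz top [458.1 -97.9  75. ] onz scene [ 457.1 -104.5   75. ]
d [ 421.5 -267.2   87.4] gap 2.3 onz top [ 420.6 -266.1   90. ] onz scene [ 420.8 -271.    90. ]
mush [array([433., 192.,  10.]), array([473.,   0.,  10.]), array([ 470., -193.,   10.])] green [374. 258.  60.] shaker [ 629. -179.  127.] garlic [675. 227.  28.]
mat scene [665.9 129.8  14. ]
mat scene [656.9  55.6  14. ]
mat scene [648.2 -17.5  14. ]
(array([667.58537831, 135.6493881 ,  10.95354688]), np.float64(2.8214227855121083))
(array([658.77486437,  61.08893132,  10.86568288]), np.float64(2.4691711106690817))
(array([649.9645478 , -13.1825777 ,  11.34666465]), np.float64(1.6107498564134033))
```

Request:
drive_tool([
  [[0.022,-0.021,0],[0,0,-0.124]],
  [[0.022,-0.021,0],[0,0,-0.124]],
  [[0.022,-0.021,0],[0,0,-0.124]],
  [[0.022,-0.021,0],[0,0,-0.124]],
  [[0.022,-0.021,0],[0,0,-0.124]],
  [[0.022,-0.021,0],[0,0,-0.124]],
  [[0.022,-0.021,0],[0,0,-0.124]],
  [[0.022,-0.021,0],[0,0,-0.124]],
  [[0.022,-0.021,0],[0,0,-0.124]],
  [[0.022,-0.021,0],[0,0,-0.124]],
], claw=1)

```text
time_s: 0.98
ee_pos: [446.7, 317.5, 213.7]
ee_rot: [180.0, 0.0, -4.5]
force: [-0.3, 0.0, -1.2]
gripper_width: 91.1
```

```bash
python3 - <<'E'
from h import *
import pickle
p=env.camera_params("wrist"); s=env.state(); im=env.grab_frame("wrist")[:,:,::-1]
cv2.imwrite("pics/w1.png",im); pickle.dump(p,open("w1.pkl","wb"))
print(s["ee_pos"],s["ee_rot"])
for n,q in [("btop",(453.7,308.9,60)),("bbase",(453.7,308.9,0)),("tcp",s["ee_pos"]),("a",(476,121.6,45)),("green",(374,258,60))]: print(n,proj(p,q).round(1))
E
```

```text
[446.68973564 317.47196089 213.74816469] [ 1.79983494e+02  1.83524601e-02 -4.53679131e+00]
btop [329.3 230. ]
bbase [328.1 214.7]
tcp [319.9 297.1]
a [362.7 393.4]
green [248.2 288.8]
```

View pics/w1.png

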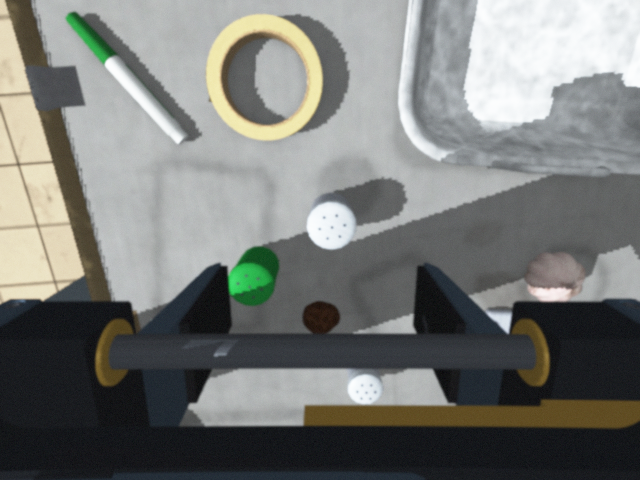

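```bash
python3 - <<'E'
from h import *
import pickle
p=pickle.load(open("w1.pkl","rb")); tp=env.camera_params("top")
im=cv2.imread("pics/w1.png"); hsv=cv2.cvtColor(im,cv2.COLOR_BGR2HSV)
m=((hsv[:,:,2]>205)&(hsv[:,:,1]<60)).astype(np.uint8)
for (x0,x1,y0,y1) in [(300,365,190,255),(340,390,365,410)]:
    mm=np.zeros_like(m);mm[y0:y1,x0:x1]=m[y0:y1,x0:x1]
    c=max(cv2.findContours(mm,0,1)[0],key=cv2.contourArea);e=cv2.fitEllipse(cv2.convexHull(c));print(np.round(e[0],1),np.round(e[1],1))
for n,t,w,h in [("b",(182.6,274.2),(332,225),60),("a",(269.9,266),(365,388),45)]:
    P,e=tri(ray(tp,*t),ray(p,*w)); print(n,P.round(1),round(e,1),onz(p,*w,h).round(1))
cv2.imwrite("pics/w1c.png",cv2.resize(im[180:420,200:440],None,fx=2.4,fy=2.4))
E
```

```text
[329.8 225.2] [46.3 47.5]
[363.5 389. ] [29.1 34.7]
b [455.1 311.   51.6] 2.9 [456.5 313.3  60. ]
a [477.6 122.5  37.9] 3.3 [478.7 128.2  45. ]
```

View pics/w1c.png

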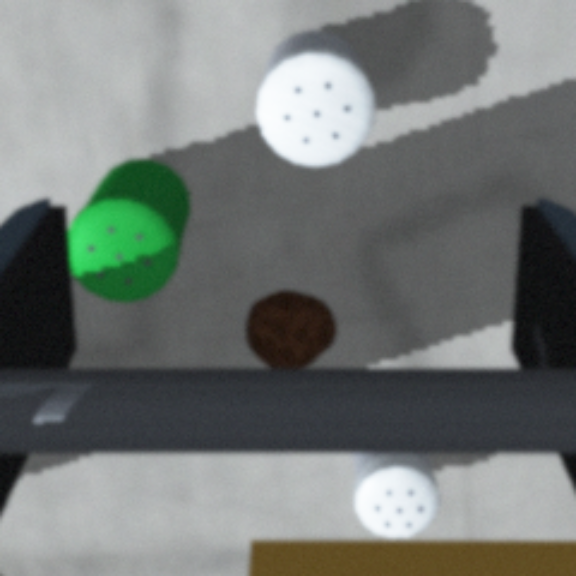

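Request:
drive_tool([
  [[0.003,-0.002,-0.025],[0,0,-0.01]],
  [[0.003,-0.002,-0.025],[0,0,-0.01]],
  [[0.0025,-0.0025,-0.025],[0,0,-0.01]],
  [[0,0,-0.025],[0,0,0]],
  [[0,0,-0.025],[0,0,0]],
  [[0,0,-0.025],[0,0,0]],
  [[0,0,-0.025],[0,0,0]],
  [[0,0,-0.024],[0,0,0]],
  [[0,0,0],[0,0,0]],
  [[0,0,0],[0,0,0]],
])

```text
time_s: 1.87
ee_pos: [453.6, 311.9, 14.1]
ee_rot: [179.9, 0.1, -5.9]
force: [-0.1, 0.3, 0.9]
gripper_width: 91.5
```

Request:
drive_tool([
  [[0,0,0],[0,0,0]],
  [[0,0,0],[0,0,0]],
  [[0,0,0],[0,0,0]],
  [[0,0,0],[0,0,0]],
  [[0,0,0],[0,0,0]],
  [[0,0,0],[0,0,0]],
  [[0,0,0],[0,0,0]],
  [[0,0,0],[0,0,0]],
  [[0,0,0],[0,0,0]],
  [[0,0,0],[0,0,0]],
], claw=0.3, force=15)

```text
time_s: 2.7
ee_pos: [454.5, 312.3, 15.2]
ee_rot: [-180.0, -0.0, -5.9]
force: [0.2, 0.2, 2.9]
gripper_width: 45.1
```

Request:
drive_tool([
  [[0,0,0.02],[0,0,0]],
  [[0,0,0.03],[0,0,0]],
  [[0.01,-0.01,0.03],[0,0,0]],
  [[0.027,-0.022,0.02],[0,0,0]],
  [[0.03,-0.024,0],[0,0,0]],
  [[0.03,-0.024,0],[0,0,0]],
  [[0.03,-0.024,0],[0,0,0]],
  [[0.03,-0.024,0],[0,0,0]],
  [[0.03,-0.024,0],[0,0,0]],
  [[0.014,-0.008,0],[0,0,0]],
], force=25)

```text
time_s: 3.53
ee_pos: [658.6, 148.4, 114.2]
ee_rot: [179.9, -0.1, -6.1]
force: [0.0, 0.6, -0.7]
gripper_width: 44.8
```

```bash
python3 - <<'E'
from h import *
import pickle
p=env.camera_params("wrist"); s=env.state(); im=env.grab_frame("wrist")[:,:,::-1]
cv2.imwrite("pics/w2.png",im); pickle.dump(p,open("w2.pkl","wb"))
print(s["ee_pos"],s["ee_rot"],s["gripper_width"])
m=(cv2.cvtColor(im,cv2.COLOR_BGR2GRAY)<45).astype(np.uint8)
for n,q in [("tcp",s["ee_pos"]),("m1",(665.8,136,14)),("m2",(657.3,61.5,14)),("lid b",s["ee_pos"]+[0,0,45])]: print(n,proj(p,q).round(1))
E
```

```text
[658.5916561  148.37649495 114.1576568 ] [ 1.79917465e+02 -9.72978924e-02 -6.07415066e+00] 44.80724217096013
tcp [319.9 297.2]
m1 [331.4 253.2]
m2 [330.  340.3]
lid b [319.7 349.1]
```

View pics/w2.png

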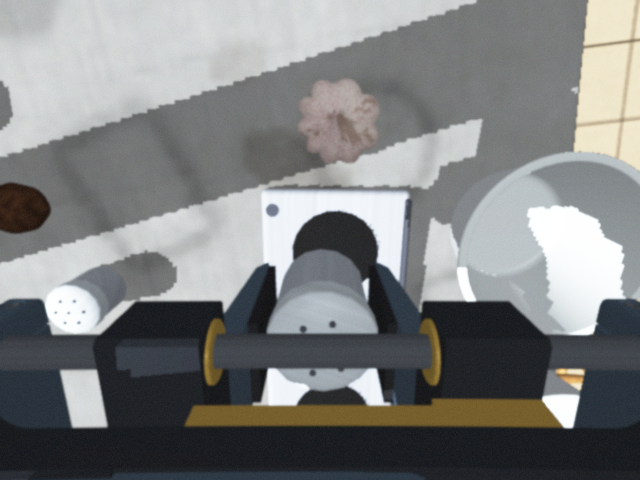

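```bash
python3 - <<'E'
from h import *
import pickle
p=pickle.load(open("w2.pkl","rb"));tp,sp=env.camera_params("top"),env.camera_params("scene")
for t,s in [((265,117),(397,187)),((338,116),(437.5,211.5))]:
    P,e=tri(ray(tp,*t),ray(sp,*s)); print("bowl rim",P.round(0),round(e,1))
for t in [(265,143),(338,143)]: print(onz(tp,*t,80).round(0))
im=cv2.imread("pics/w2.png");g=cv2.cvtColor(im,cv2.COLOR_BGR2GRAY)
# mat_1 upper arc: first dark pixel down each column
pts=[]
for u in range(296,378,3):
    col=g[200:262,u]; i=np.where(col<70)[0]
    if len(i): pts.append((u,200+i[0]))
pts=np.array(pts,float);print(pts.astype(int).tolist())
X=np.array([onz(p,*q,14)[:2] for q in pts]); 
from scipy.optimize import least_squares
r=least_squares(lambda c:np.hypot(*(X-c).T)-33,X.mean(0)+[0,-20],loss="soft_l1");print(r.x,np.abs(r.fun).max())
E
```

```text
bowl rim [800. 138.  73.] 4.4
bowl rim [805. -20.  71.] 3.0
[739. 136.  80.]
[743. -21.  80.]
[[296, 239], [299, 232], [302, 228], [305, 224], [308, 222], [311, 220], [314, 217], [317, 216], [320, 215], [323, 214], [326, 213], [329, 213], [332, 212], [335, 212], [338, 212], [341, 213], [344, 213], [347, 214], [350, 215], [353, 216], [356, 218], [359, 220], [362, 221], [365, 224], [368, 228], [371, 231], [374, 238]]
[668.21740544 134.33340017] 1.1434249638328993
```

Request:
drive_tool([
  [[0,-0.017,0],[0,0,0]],
  [[0,-0.025,0],[0,0,0]],
  [[0,-0.025,0],[0,0,0]],
  [[0,-0.015,-0.01],[0,0,0]],
  [[0,-0.005,-0.02],[0,0,0]],
  [[0,0,-0.02],[0,0,0]],
  [[0,0,-0.015],[0,0,0]],
  [[0,0,-0.01],[0,0,0]],
  [[0,0,-0.003],[0,0,0]],
  [[0,0,0],[0,0,0]],
])

```text
time_s: 4.42
ee_pos: [654.4, 65.5, 35.9]
ee_rot: [180.0, 0.1, -5.9]
force: [0.1, -1.2, -0.5]
gripper_width: 44.4
```

Request:
drive_tool([
  [[0.002,-0.002,0],[0,0,0]],
  [[0.002,-0.002,-0.001],[0,0,0]],
  [[0,0,-0.001],[0,0,0]],
  [[0,0,-0.001],[0,0,0]],
  [[0,0,-0.001],[0,0,0]],
  [[0,0,-0.001],[0,0,0]],
  [[0,0,-0.001],[0,0,0]],
  [[0,0,0],[0,0,0]],
  [[0,0,0],[0,0,0]],
  [[0,0,0],[0,0,0]],
])

```text
time_s: 5.25
ee_pos: [659.4, 61.3, 31.0]
ee_rot: [180.0, -0.0, -5.9]
force: [0.3, -0.5, -1.3]
gripper_width: 44.7
```

Request:
drive_tool([
  [[0,0,-0.001],[0,0,0]],
  [[0,0,-0.001],[0,0,0]],
  [[0,0,-0.0005],[0,0,0]],
  [[0,0,0],[0,0,0]],
  [[0,0,0],[0,0,0]],
  [[0,0,0],[0,0,0]],
  [[0,0,0],[0,0,0]],
  [[0,0,0],[0,0,0]],
  [[0,0,0],[0,0,0]],
  [[0,0,0],[0,0,0]],
])

```text
time_s: 6.08
ee_pos: [659.5, 61.3, 29.2]
ee_rot: [-180.0, -0.0, -5.9]
force: [-1.6, 0.3, 6.3]
gripper_width: 44.9
```

Request:
drive_tool([
  [[0,0,0],[0,0,0]],
  [[0,0,0],[0,0,0]],
  [[0,0,0],[0,0,0]],
  [[0,0,0],[0,0,0]],
  [[0,0,0],[0,0,0]],
  [[0,0,0.01],[0,0,0]],
  [[0,0,0.025],[0,0,0]],
  [[0,0,0.04],[0,0,0]],
  [[0,0,0.04],[0,0,0]],
  [[-0.02,0.015,0.02],[0,0,0]],
], claw=1)

```text
time_s: 6.92
ee_pos: [644.4, 74.6, 169.3]
ee_rot: [-179.9, -0.7, -6.0]
force: [1.2, 0.4, 1.0]
gripper_width: 91.0
```

```bash
python3 - <<'E'
from h import *
import pickle
p=env.camera_params("wrist"); s=env.state(); im=env.grab_frame("wrist")[:,:,::-1]
cv2.imwrite("pics/w3.png",im); pickle.dump(p,open("w3.pkl","wb"))
print(s["ee_pos"],s["ee_rot"],s["gripper_width"])
im=env.grab_frame("top")[:,:,::-1];cv2.imwrite("pics/top3.png",im)
cv2.imwrite("pics/top3c.png",cv2.resize(im[150:320,160:480],None,fx=2.5,fy=2.5,interpolation=cv2.INTER_CUBIC))
E
```

```text
[644.43084876  74.60911528 169.29172451] [-179.9448439    -0.6746909    -6.04734138] 91.03730805576404
```

View pics/w3.png

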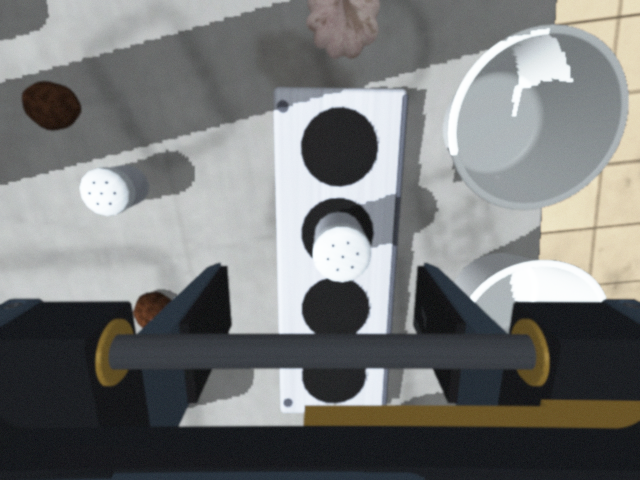

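View pics/top3c.png

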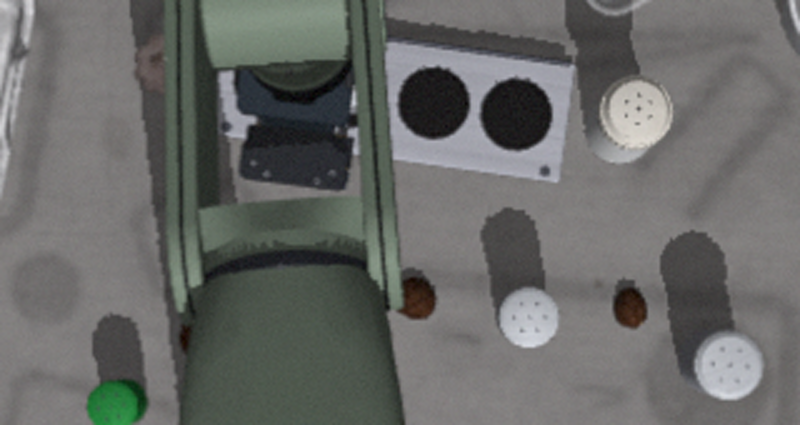

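```bash
cat >> h.py <<'E'
def mats(p,im,boxes):
    g=cv2.cvtColor(im,cv2.COLOR_BGR2GRAY)
    out=[]
    for (x0,x1,y0,y1) in boxes:
        m=np.zeros(g.shape,np.uint8); m[y0:y1,x0:x1]=g[y0:y1,x0:x1]<70
        c=max(cv2.findContours(m,0,1)[0],key=cv2.contourArea); e=cv2.fitEllipse(c); out.append((np.round(e[0],1),np.round(e[1],1),onz(p,*e[0],14).round(1)))
    return out
def lid(p,im,box,z,th=215):
    g=cv2.cvtColor(im,cv2.COLOR_BGR2GRAY); x0,x1,y0,y1=box
    m=np.zeros(g.shape,np.uint8); m[y0:y1,x0:x1]=g[y0:y1,x0:x1]>th
    c=max(cv2.findContours(m,0,1)[0],key=cv2.contourArea); e=cv2.fitEllipse(cv2.convexHull(c)); return np.round(e[0],1),np.round(e[1],1),onz(p,*e[0],z).round(1)
E
python3 - <<'E'
from h import *
import pickle
p=pickle.load(open("w3.pkl","rb"));im=cv2.imread("pics/w3.png")
for r in mats(p,im,[(290,390,100,192)]): print("m1",r)
g=cv2.cvtColor(im,cv2.COLOR_BGR2GRAY)
print("b eye",onz(p,342,250,74).round(1),"a eye",onz(p,103.5,191.5,45).round(1))
print(lid(p,im,(75,135,165,220),45,225))
cv2.imwrite("pics/w3c.png",cv2.resize(im[90:300,70:400],None,fx=2.4,fy=2.4))
E
```

```text
m1 (array([339. , 146.4]), array([73.7, 76.1]), array([668.5, 137. ,  14. ]))
b eye [660.8  65.6  74. ] a eye [481.8 123.8  45. ]
(array([101.4, 192.1]), array([40.1, 49.5]), array([480.1, 123.5,  45. ]))
```

View pics/w3c.png

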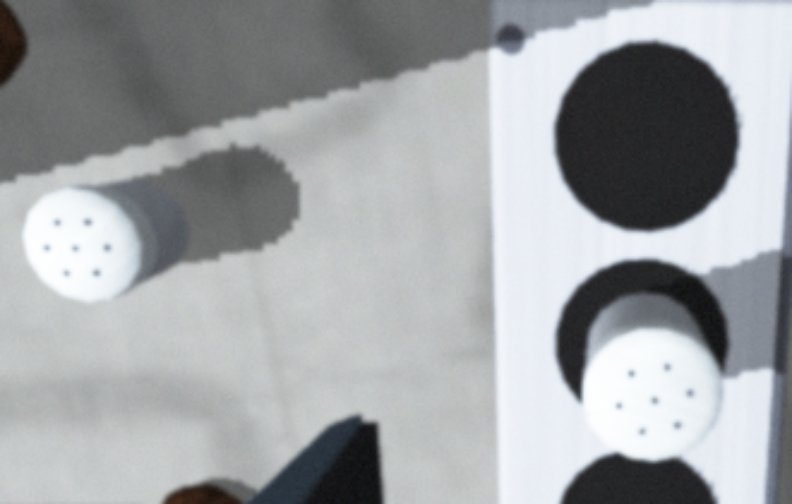

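Request:
drive_tool([
  [[-0.027,0.008,0],[0,0,0]],
  [[-0.027,0.008,0],[0,0,0]],
  [[-0.027,0.008,-0.01],[0,0,0]],
  [[-0.027,0.008,-0.02],[0,0,0]],
  [[-0.027,0.007,-0.025],[0,0,0]],
  [[-0.0165,0.005,-0.025],[0,0,0]],
  [[-0.01,0.002,-0.025],[0,0,0]],
  [[0,0,0],[0,0,0]],
  [[0,0,0],[0,0,0]],
  [[0,0,0],[0,0,0]],
])

```text
time_s: 7.85
ee_pos: [480.0, 122.4, 59.5]
ee_rot: [-180.0, -0.2, -5.9]
force: [0.8, -0.2, 0.7]
gripper_width: 91.3
```

Request:
drive_tool([
  [[0,0,-0.01],[0,0,0]],
  [[-0.001,0,-0.015],[0,0,0]],
  [[-0.001,0,-0.014],[0,0,0]],
  [[0,0,-0.008],[0,0,0]],
  [[0,0,-0.003],[0,0,0]],
  [[0,0,0],[0,0,0]],
  [[0,0,0],[0,0,0]],
  [[0,0,0],[0,0,0]],
  [[0,0,0],[0,0,0]],
  [[0,0,0],[0,0,0]],
])

```text
time_s: 8.68
ee_pos: [476.4, 122.4, 9.0]
ee_rot: [-180.0, -0.1, -5.9]
force: [0.4, 0.4, -0.6]
gripper_width: 91.3
```

Request:
drive_tool([
  [[0,0,0],[0,0,0]],
  [[0,0,0],[0,0,0]],
  [[0,0,0],[0,0,0]],
  [[0,0,0],[0,0,0]],
  [[0,0,0],[0,0,0]],
  [[0,0,0],[0,0,0]],
  [[0,0,0],[0,0,0]],
  [[0,0,0],[0,0,0]],
  [[0,0,0],[0,0,0]],
  [[0,0,0],[0,0,0]],
], claw=0.25, force=15)

```text
time_s: 9.52
ee_pos: [476.0, 122.3, 8.5]
ee_rot: [-180.0, -0.0, -5.9]
force: [0.1, 0.0, 0.2]
gripper_width: 37.1
```

Request:
drive_tool([
  [[0,0,0.02],[0,0,0]],
  [[0,0,0.03],[0,0,0]],
  [[0.01,0,0.02],[0,0,0]],
  [[0.03,0.002,0],[0,0,0]],
  [[0.035,0.003,0],[0,0,0]],
  [[0.035,0.003,0],[0,0,0]],
  [[0.035,0.003,0],[0,0,0]],
  [[0.03,0.0025,-0.01],[0,0,0]],
  [[0.016,0,-0.015],[0,0,0]],
  [[0,0,-0.01],[0,0,0]],
], force=20)

```text
time_s: 10.35
ee_pos: [670.1, 135.7, 41.8]
ee_rot: [-180.0, -0.1, -5.9]
force: [-0.0, -0.6, -1.9]
gripper_width: 38.0
```

Request:
drive_tool([
  [[0,0,-0.01],[0,0,0]],
  [[0,0,-0.005],[0,0,0]],
  [[0,0,0],[0,0,0]],
  [[0,0,0],[0,0,0]],
  [[0,0,0],[0,0,0]],
  [[0,0,0],[0,0,0]],
  [[0,0,0],[0,0,0]],
  [[0,0,0],[0,0,0]],
  [[0,0,0],[0,0,0]],
  [[0,0,0],[0,0,0]],
])

```text
time_s: 11.18
ee_pos: [667.0, 135.8, 28.7]
ee_rot: [-180.0, -0.0, -5.9]
force: [-0.4, -0.4, 0.6]
gripper_width: 37.6
```

Position fine; 6 mm to go to touch at z≈22.5.

Request:
drive_tool([
  [[0,0,-0.002],[0,0,0]],
  [[0,0,-0.002],[0,0,0]],
  [[0,0,-0.001],[0,0,0]],
  [[0,0,-0.001],[0,0,0]],
  [[0,0,-0.0005],[0,0,0]],
  [[0,0,0],[0,0,0]],
  [[0,0,0],[0,0,0]],
  [[0,0,0],[0,0,0]],
  [[0,0,0],[0,0,0]],
  [[0,0,0],[0,0,0]],
])

```text
time_s: 12.02
ee_pos: [666.7, 135.7, 22.5]
ee_rot: [180.0, 0.0, -5.9]
force: [-3.0, -1.1, 6.2]
gripper_width: 37.6
```

Request:
drive_tool([
  [[0,0,0],[0,0,0]],
  [[0,0,0],[0,0,0]],
  [[0,0,0],[0,0,0]],
  [[0,0,0],[0,0,0]],
  [[0,0,0.008],[0,0,0]],
  [[0,0,0.025],[0,0,0]],
  [[0,0,0.04],[0,0,0]],
  [[0,0,0.035],[0,0,0]],
  [[-0.02,-0.02,0.03],[0,0,0]],
  [[-0.025,-0.028,0.01],[0,0,0]],
], claw=1)

```text
time_s: 12.85
ee_pos: [625.6, 89.4, 175.7]
ee_rot: [-179.8, -0.6, -5.8]
force: [-0.2, -1.2, 1.4]
gripper_width: 91.3
```

Request:
drive_tool([
  [[-0.027,-0.031,0],[0,0,0]],
  [[-0.027,-0.031,0],[0,0,0]],
  [[-0.027,-0.031,0],[0,0,0]],
  [[-0.027,-0.031,0],[0,0,0]],
  [[-0.027,-0.031,0],[0,0,0]],
  [[-0.026,-0.027,0],[0,0,0]],
  [[0,0,0],[0,0,0]],
  [[0,0,0],[0,0,0]],
  [[0,0,0],[0,0,0]],
  [[0,0,0],[0,0,0]],
])

```text
time_s: 13.68
ee_pos: [462.1, -93.6, 170.3]
ee_rot: [-180.0, -0.1, -5.8]
force: [-0.1, 0.4, -0.5]
gripper_width: 91.5
```

```bash
python3 - <<'E'
from h import *
import pickle
p=env.camera_params("wrist"); s=env.state(); im=env.grab_frame("wrist")[:,:,::-1].copy()
cv2.imwrite("pics/w4.png",im); pickle.dump(p,open("w4.pkl","wb"))
print(s["ee_pos"],s["ee_rot"],s["gripper_width"])
print(proj(p,(458.1,-97.9,75)))
E
```

```text
[462.12951493 -93.58047444 170.30503922] [-1.79986987e+02 -7.89369644e-02 -5.84177901e+00] 91.52464043137681
[315.45127129 246.81157165]
```

View pics/w4.png

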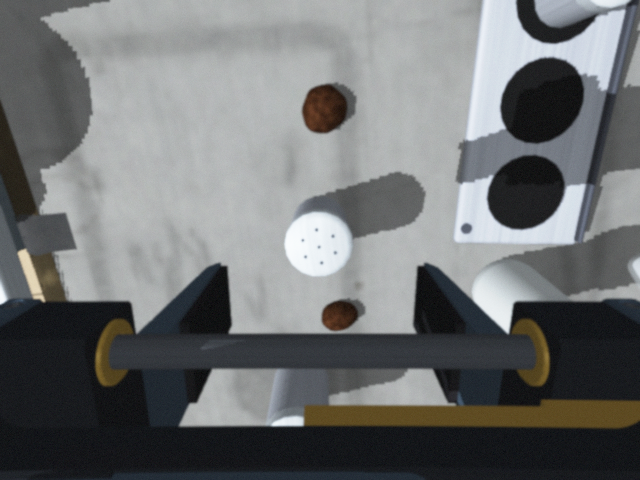

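Request:
drive_tool([
  [[-0.001,-0.001,-0.015],[0,0,0]],
  [[-0.001,-0.001,-0.025],[0,0,0]],
  [[-0.001,-0.001,-0.03],[0,0,0]],
  [[0,-0.0005,-0.03],[0,0,0]],
  [[0,0,-0.025],[0,0,0]],
  [[0,0,-0.015],[0,0,0]],
  [[0,0,-0.006],[0,0,0]],
  [[0,0,-0.002],[0,0,0]],
  [[0,0,0],[0,0,0]],
  [[0,0,0],[0,0,0]],
])

```text
time_s: 14.57
ee_pos: [459.1, -97.7, 22.8]
ee_rot: [180.0, -0.1, -5.9]
force: [-0.1, -0.1, -0.2]
gripper_width: 91.2
```

```bash
python3 - <<'E'
from h import *
import pickle
p=pickle.load(open("w4.pkl","rb"));im=cv2.imread("pics/w4.png")
print(lid(p,im,(280,356,205,280),75,215))
for r in mats(p,im,[(490,592,45,150),(476,580,145,235)]): print(r)
E
```

```text
(array([316.2, 244.2]), array([62.3, 64.4]), array([458.8, -96. ,  75. ]))
(array([542.1, 100.4]), array([74.5, 90. ]), array([651.1, -12.2,  14. ]))
(array([525.6, 191.4]), array([67.3, 79.2]), array([642.2, -85.8,  14. ]))
```

Request:
drive_tool([
  [[0,0,0],[0,0,0]],
  [[0,0,0],[0,0,0]],
  [[0,0,0],[0,0,0]],
  [[0,0,0],[0,0,0]],
  [[0,0,0],[0,0,0]],
  [[0,0,0],[0,0,0]],
  [[0,0,0],[0,0,0]],
  [[0,0,0],[0,0,0]],
  [[0,0,0],[0,0,0]],
  [[0,0,0],[0,0,0]],
], claw=0.35, force=20)

```text
time_s: 15.4
ee_pos: [458.4, -97.8, 22.2]
ee_rot: [180.0, -0.1, -5.9]
force: [1.5, 0.1, 1.7]
gripper_width: 52.0
```

Request:
drive_tool([
  [[0,0,0.02],[0,0,0]],
  [[0,0,0.03],[0,0,0]],
  [[0.01,0.004,0.02],[0,0,0]],
  [[0.03,0.014,0],[0,0,0]],
  [[0.035,0.016,0],[0,0,0]],
  [[0.035,0.016,0],[0,0,0]],
  [[0.035,0.016,0],[0,0,0]],
  [[0.03,0.014,-0.01],[0,0,0]],
  [[0.0165,0.005,-0.015],[0,0,0]],
  [[0,0,-0.01],[0,0,0]],
], force=30)

```text
time_s: 16.23
ee_pos: [652.1, -11.0, 54.7]
ee_rot: [-180.0, -0.1, -5.8]
force: [-0.1, 0.0, -1.5]
gripper_width: 51.4
```

Request:
drive_tool([
  [[0,0,-0.008],[0,0,0]],
  [[0,0,-0.005],[0,0,0]],
  [[0,0,0],[0,0,0]],
  [[0,0,0],[0,0,0]],
  [[0,0,0],[0,0,0]],
  [[0,0,0],[0,0,0]],
  [[0,0,0],[0,0,0]],
  [[0,0,0],[0,0,0]],
  [[0,0,0],[0,0,0]],
  [[0,0,0],[0,0,0]],
])

```text
time_s: 17.07
ee_pos: [649.5, -12.7, 44.2]
ee_rot: [-180.0, -0.0, -5.9]
force: [-0.3, 0.3, -2.5]
gripper_width: 51.5
```

Request:
drive_tool([
  [[0,0,-0.002],[0,0,0]],
  [[0,0,-0.002],[0,0,0]],
  [[0,0,-0.0015],[0,0,0]],
  [[0,0,-0.001],[0,0,0]],
  [[0,0,-0.001],[0,0,0]],
  [[0,0,-0.0005],[0,0,0]],
  [[0,0,0],[0,0,0]],
  [[0,0,0],[0,0,0]],
  [[0,0,0],[0,0,0]],
  [[0,0,0],[0,0,0]],
])

```text
time_s: 17.9
ee_pos: [649.3, -12.7, 36.2]
ee_rot: [-180.0, -0.0, -5.9]
force: [-2.4, 0.8, 0.9]
gripper_width: 51.8
```

Request:
drive_tool([
  [[0,0,-0.0005],[0,0,0]],
  [[0,0,0],[0,0,0]],
  [[0,0,0],[0,0,0]],
  [[0,0,0],[0,0,0]],
  [[0,0,0],[0,0,0]],
  [[0,0,0],[0,0,0]],
  [[0,0,0],[0,0,0]],
  [[0,0,0],[0,0,0]],
  [[0,0,0],[0,0,0]],
  [[0,0,0],[0,0,0]],
])

```text
time_s: 18.73
ee_pos: [649.3, -12.7, 36.2]
ee_rot: [-180.0, -0.0, -5.9]
force: [-3.2, 0.2, 5.5]
gripper_width: 52.3
```

Request:
drive_tool([
  [[0,0,0],[0,0,0]],
  [[0,0,0],[0,0,0]],
  [[0,0,0],[0,0,0]],
  [[0,0,0],[0,0,0]],
  [[0,0,0.008],[0,0,0]],
  [[0,0,0.025],[0,0,0]],
  [[0,0,0.035],[0,0,0]],
  [[0,0,0.035],[0,0,0]],
  [[-0.02,-0.022,0.035],[0,0,0]],
  [[-0.022,-0.025,0.005],[0,0,0]],
], claw=1)

```text
time_s: 19.57
ee_pos: [613.5, -57.2, 182.1]
ee_rot: [-180.0, -0.8, -5.7]
force: [1.4, -1.2, -0.1]
gripper_width: 91.4
```

Request:
drive_tool([
  [[-0.027,-0.03,0],[0,0,0]],
  [[-0.03,-0.034,0],[0,0,0]],
  [[-0.03,-0.034,0],[0,0,0]],
  [[-0.03,-0.034,0],[0,0,0]],
  [[-0.03,-0.034,0],[0,0,0]],
  [[-0.025,-0.028,0],[0,0,0]],
  [[-0.014,-0.012,0],[0,0,0]],
  [[0,0,0],[0,0,0]],
  [[0,0,0],[0,0,0]],
  [[0,0,0],[0,0,0]],
])

```text
time_s: 20.4
ee_pos: [433.7, -252.4, 175.7]
ee_rot: [-180.0, -0.1, -5.9]
force: [0.2, 0.0, 0.5]
gripper_width: 91.1
```

```bash
python3 - <<'E'
from h import *
import pickle
p=env.camera_params("wrist"); s=env.state(); im=env.grab_frame("wrist")[:,:,::-1].copy()
cv2.imwrite("pics/w5.png",im); pickle.dump(p,open("w5.pkl","wb"))
print(s["ee_pos"],s["ee_rot"],s["gripper_width"])
print(proj(p,(420.6,-266.1,90)))
E
```

```text
[ 433.74283028 -252.39438707  175.67545425] [-1.79997836e+02 -7.81365496e-02 -5.90240581e+00] 91.09161759394536
[304.14878879 264.40888122]
```

View pics/w5.png

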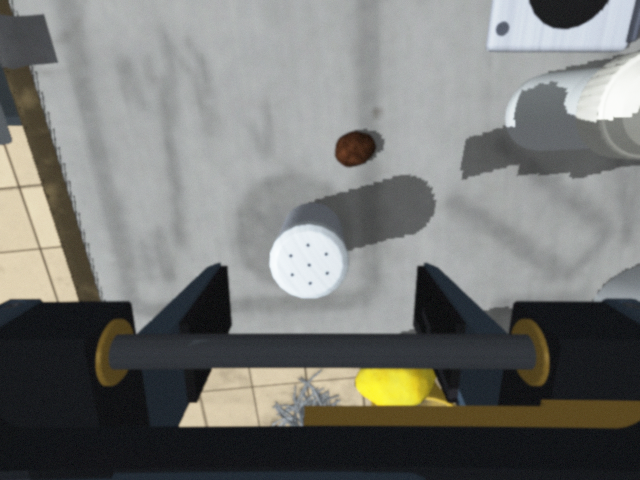

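Request:
drive_tool([
  [[-0.004,-0.005,-0.005],[0,0,0]],
  [[-0.004,-0.005,-0.01],[0,0,0]],
  [[-0.003,-0.003,-0.025],[0,0,0]],
  [[0,0,-0.03],[0,0,0]],
  [[0,0,-0.03],[0,0,0]],
  [[0,0,-0.022],[0,0,0]],
  [[0,0,-0.015],[0,0,0]],
  [[0,0,-0.006],[0,0,0]],
  [[0,0,0],[0,0,0]],
  [[0,0,0],[0,0,0]],
])

```text
time_s: 21.28
ee_pos: [422.2, -265.7, 32.2]
ee_rot: [-180.0, 0.0, -5.9]
force: [-0.8, 0.4, 0.9]
gripper_width: 91.2
```

Request:
drive_tool([
  [[0,0,0],[0,0,0]],
  [[0,0,0],[0,0,0]],
  [[0,0,0],[0,0,0]],
  [[0,0,0],[0,0,0]],
  [[0,0,0],[0,0,0]],
  [[0,0,0],[0,0,0]],
  [[0,0,0],[0,0,0]],
  [[0,0,0],[0,0,0]],
  [[0,0,0],[0,0,0]],
  [[0,0,0],[0,0,0]],
], claw=0.4, force=25)

```text
time_s: 22.12
ee_pos: [422.4, -265.9, 32.7]
ee_rot: [180.0, -0.1, -5.9]
force: [0.6, 0.2, 5.2]
gripper_width: 58.4
```

Request:
drive_tool([
  [[0,0,0.02],[0,0,0]],
  [[0,0,0.03],[0,0,0]],
  [[0,0,0.025],[0,0,0]],
  [[0,0.01,0],[0,0,0]],
  [[0,0.025,0],[0,0,0]],
  [[0,0.03,0],[0,0,0]],
  [[0.005,0.03,0],[0,0,0]],
  [[0.01,0.03,0],[0,0,0]],
  [[0.015,0.03,0],[0,0,0]],
  [[0.02,0.015,0],[0,0,0]],
], force=35)

```text
time_s: 22.95
ee_pos: [469.2, -92.0, 105.5]
ee_rot: [-179.9, 0.3, -5.8]
force: [-0.1, -0.9, -2.2]
gripper_width: 58.2
```

Request:
drive_tool([
  [[0.025,0.005,0],[0,0,0]],
  [[0.03,0.002,0],[0,0,0]],
  [[0.035,0.002,0],[0,0,0]],
  [[0.035,0,0],[0,0,0]],
  [[0.025,0,0],[0,0,0]],
  [[0.013,0,0],[0,0,0]],
  [[0.006,0,0],[0,0,0]],
  [[0,0,0],[0,0,0]],
  [[0,0,0],[0,0,0]],
  [[0,0,0],[0,0,0]],
])

```text
time_s: 23.78
ee_pos: [639.2, -86.5, 106.5]
ee_rot: [-180.0, 0.1, -5.9]
force: [0.0, 0.3, -1.9]
gripper_width: 58.8
```

Request:
drive_tool([
  [[0.001,0,-0.01],[0,0,0]],
  [[0.0005,0,-0.015],[0,0,0]],
  [[0,0,-0.015],[0,0,0]],
  [[0,0,-0.008],[0,0,0]],
  [[0,0,-0.004],[0,0,0]],
  [[0,0,0],[0,0,0]],
  [[0,0,0],[0,0,0]],
  [[0,0,0],[0,0,0]],
  [[0,0,0],[0,0,0]],
  [[0,0,0],[0,0,0]],
])

```text
time_s: 24.62
ee_pos: [642.9, -86.7, 56.0]
ee_rot: [180.0, -0.1, -5.9]
force: [-0.2, 1.5, -2.5]
gripper_width: 58.5
```

Request:
drive_tool([
  [[0,0,-0.002],[0,0,0]],
  [[0,0,-0.002],[0,0,0]],
  [[0,0,-0.0015],[0,0,0]],
  [[0,0,-0.001],[0,0,0]],
  [[0,0,-0.0005],[0,0,0]],
  [[0,0,0],[0,0,0]],
  [[0,0,0],[0,0,0]],
  [[0,0,0],[0,0,0]],
  [[0,0,0],[0,0,0]],
  [[0,0,0],[0,0,0]],
])

```text
time_s: 25.45
ee_pos: [642.6, -86.7, 48.3]
ee_rot: [180.0, -0.0, -5.9]
force: [-0.0, -0.5, -2.2]
gripper_width: 58.5
```

Request:
drive_tool([
  [[-0.001,0,-0.001],[0,0,0]],
  [[0,0,-0.0005],[0,0,0]],
  [[0,0,-0.0005],[0,0,0]],
  [[0,0,0],[0,0,0]],
  [[0,0,0],[0,0,0]],
  [[0,0,0],[0,0,0]],
  [[0,0,0],[0,0,0]],
  [[0,0,0],[0,0,0]],
  [[0,0,0],[0,0,0]],
  [[0,0,0],[0,0,0]],
])

```text
time_s: 26.28
ee_pos: [641.3, -86.6, 46.7]
ee_rot: [180.0, 0.0, -5.9]
force: [-3.3, 1.7, 5.0]
gripper_width: 58.5
```

Request:
drive_tool([
  [[0,0,0],[0,0,0]],
  [[0,0,0],[0,0,0]],
  [[0,0,0],[0,0,0]],
  [[0,0,0],[0,0,0]],
  [[0,0,0.008],[0,0,0]],
  [[0,0,0.025],[0,0,0]],
  [[0,0,0.035],[0,0,0]],
  [[0,0,0.035],[0,0,0]],
  [[-0.015,0,0.035],[0,0,0]],
  [[-0.03,0,0.03],[0,0,0]],
], claw=1)

```text
time_s: 27.12
ee_pos: [599.6, -86.8, 216.4]
ee_rot: [180.0, -0.3, -5.9]
force: [0.5, -0.5, 0.5]
gripper_width: 91.5
```

Request:
drive_tool([
  [[-0.035,0,0.02],[0,0,0]],
  [[-0.035,0,0.02],[0,0,0]],
  [[-0.035,0,0.02],[0,0,0]],
  [[-0.035,0,0],[0,0,0]],
  [[-0.035,0,0],[0,0,0]],
  [[-0.03,0,0],[0,0,0]],
  [[-0.015,0,0],[0,0,0]],
  [[0,0,0],[0,0,0]],
  [[0,0,0],[0,0,0]],
  [[0,0,0],[0,0,0]],
])

```text
time_s: 27.95
ee_pos: [378.5, -86.9, 274.1]
ee_rot: [180.0, -0.1, -5.9]
force: [-1.0, -0.1, -0.1]
gripper_width: 91.0
```

```bash
python3 - <<'E'
from h import *
s=env.state();print(s["ee_pos"],s["gripper_width"],s["force"])
im=env.grab_frame("top")[:,:,::-1].copy();cv2.imwrite("pics/top6.png",im)
cv2.imwrite("pics/top6c.png",cv2.resize(im[150:320,160:480],None,fx=2.5,fy=2.5,interpolation=cv2.INTER_CUBIC))
im=env.grab_frame("scene")[:,:,::-1].copy();cv2.imwrite("pics/scene6.png",im)
cv2.imwrite("pics/scene6c.png",cv2.resize(im[170:330,220:480],None,fx=3,fy=3,interpolation=cv2.INTER_CUBIC))
E
```

```text
[378.50152054 -86.85357188 274.08298531] 90.99686824254738 [-0.97745684 -0.05693774 -0.05380799]
```

View pics/top6c.png

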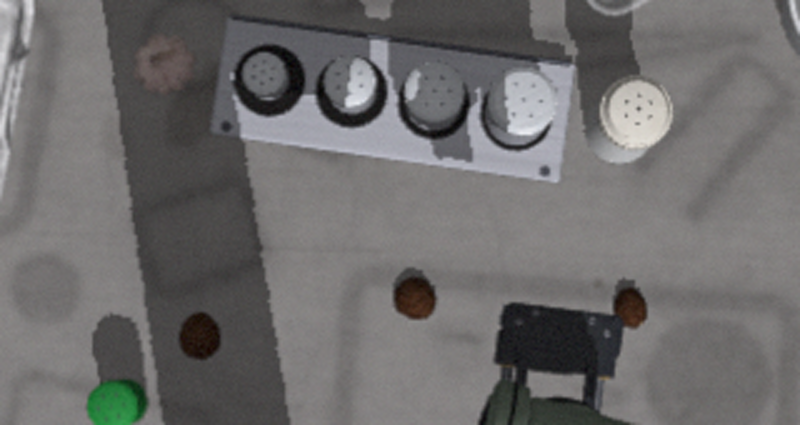

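View pics/scene6c.png

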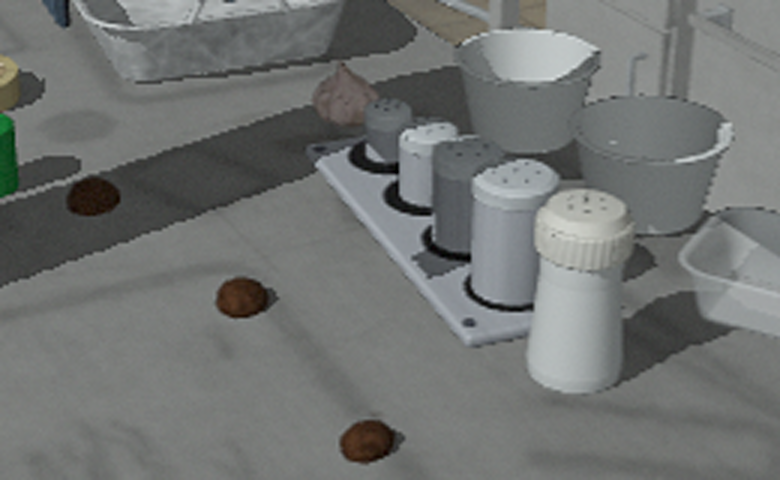

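```bash
python3 - <<'E'
from h import *
tp=env.camera_params("top")
M={"a":(665.8,136),"b":(657.3,61.5),"c":(648.8,-12.7),"d":(640,-87.1)}
for n,q,z in [("a",(265,75.5),59),("b",(350,82),74),("c",(435.5,92.5),89),("d",(523.5,100.5),104)]:
    P=onz(tp,q[0]/2.5+160-.3,q[1]/2.5+150-.3,z); print(n,P.round(1),(P[:2]-M[n]).round(1))
im=cv2.imread("pics/top6.png")
cv2.imwrite("pics/z.png",cv2.resize(im[155:225,240:400],None,fx=5,fy=5,interpolation=cv2.INTER_CUBIC))
E
```

```text
a [662.7 134.6  59. ] [-3.1 -1.4]
b [656.2  59.6  74. ] [-1.1 -1.9]
c [646.5 -13.8  89. ] [-2.3 -1.1]
d [639.2 -87.5 104. ] [-0.8 -0.4]
```

View pics/z.png

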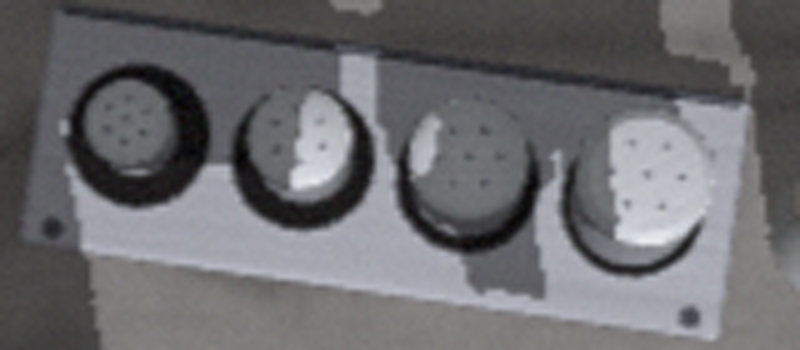

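```bash
python3 - <<'E'
from workcell import env
print(env.job_done(), env.state()["time_s"])
E
```

```text
the job is handed in; nothing more can be done
the job is handed in; nothing more can be done
```

All four dredgers now stand upright on the mats, and the job is handed in at about 28 s on the robot's clock. The largest (d) is on mat_4 next to the shaker, then c on mat_3, b on mat_2 and the smallest (a) on mat_1. The green look-alike was left alone, and the gripper is open and clear of everything.

**Last checks:**
- **Centring:** in the final top picture each dredger is within about 3.5 mm of its mat's centre, against the 13 mm allowed.
- **Height:** each one was lowered until the wrist felt contact. The tool was then within 1 mm of the height that fits the 14 mm mat top.
- **Upright:** the scene and top pictures show all four standing straight.
- **Other objects:** by eye, the shaker, the garlic and the mushrooms look where they were at the start.

**Disagreements between views:**
- **Position:** the wrist camera read about 1 to 3 mm further in x, and up to 4 mm in y (6.6 mm on the first far view of a), compared with the top camera. The scene camera was about 5 to 8 mm off in y. I aimed between the wrist and top readings.
- **Lid heights:** the top and scene views together gave lid heights 2 to 4 mm below the stated ones. The first wrist and top pair gave 7 to 8 mm below. I used the stated heights, which the gripping widths (45, 37, 52 and 58 mm) and the contact heights bore out.

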